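Gauge the groove and file the gauge by its reading

TASK

Take the depth gauge from its stand, feel its probe into the groove of the aluminium block in the vice and press gently (never above 25 N) until the foot sits flat on the block, holding it there for half a second. Read the depth, then stand the gauge upright, probe hanging in the hole, on the round stand if the groove is deeper than 13 mm or on the square stand if it is shallower, with the reading kept, and let go. Leave the other things on the bench where they are.

Things in the scene. Friction and masses are not known exactly. Their poses are not given: they have to be found in the camera images.
- gauge: Hand depth gauge, 160 g. Origin: centre of the underside of its steel foot, z up. Foot 22 (x) by 60 (y) by 10 mm high; on its middle a grey grip column 20 (x) by 26 (y) mm reaching 75 mm above the underside (thin black cap to 78). The probe pin leaves the middle of the underside. It starts on the home stand, probe in the hole.
- gauge_grip (a point): Middle of the gauge's column, 50 mm above the foot's underside: best place to grip, across the 26 mm (the gauge's y). Scales on both x faces of the column have a dark pointer bar that rises with the probe: 34 mm above the underside when fully out, higher by as much as the probe is pushed in
- probe (a joint): Travel (m) of the gauge's probe, a 6 mm polished round-ended pin: 0 = fully out, 24 mm below the foot; grows as pushed in, stop 0.024. Tip on the groove's floor and foot flat on the block: depth = 24 mm - travel. A 100 N/m spring (0.5 N preload) and a 5 N brake resist: still below 5.5 N, yields at 6 to 8 N, stays where left; a hard press elsewhere, or lifting while jammed, spoils it
- vice: Grey bench vice, fixed. Origin: centre of its underside, z up; jaws close along its x, screw towards +x (to 123 mm). Bed 150 (x) by 104 (y) by 22 mm high; two jaws 104 mm wide, 31 to 49 mm either side of the origin in x, tops 48 mm high. Clamps an immovable aluminium block between the jaws.
- vice_mid (a point): Point 65 mm above the vice's origin. The block is 62 (x) by 90 (y) mm; its flat top lies within 3 mm above or below this point, and its middle up to 6 mm off it along the vice's y, either way (differ each time). A straight groove, 10 mm wide, runs along the vice's x through the middle of the whole top; flat floor 7 to 19 mm deep (differs each time)
- home_top (a point): Middle of the hole mouth on the top of the home stand: medium brown wooden block 50 (x) by 90 (y) by 36 mm high with a 23 mm through hole, fixed. The gauge starts on it, its foot along the block's long side to within 0.15 rad.
- dock_round_top (a point): Middle of the hole mouth on top of the round stand (deeper than 13 mm): dark wooden disc 68 mm across, 36 mm high, with a 22 mm through hole, fixed.
- dock_square_top (a point): Middle of the hole mouth on top of the square stand (shallower than 13 mm): dark wooden block 66 by 66 by 36 mm high with a 23 mm through hole, fixed. The round and square stands may have exchanged places.
- bottle: Bystander: amber bottle, 42 mm across, 85 mm high, loose. Origin: centre of underside.
- jar: Bystander: green jar, 44 mm across, 60 mm high, loose. Origin: centre of underside.
- magnet_a: Bystander: bar magnet 72 by 18 by 12 mm, loose. Origin: centre of underside, long side along its x.
- magnet_b: Bystander: bar magnet like the other, loose. Origin: centre of underside, long side along its x.
- carton: Bystander: small cardboard carton 95 by 35 by 24 mm, loose. Origin: centre of underside, long side along its x.
- tape: Bystander: dark rubber disc 48 mm across, 18 mm high, loose. Origin: centre of underside.
Mind the look-alikes: they are no part of the job. What is shaped like the part that bears dock_round_top but purple or yellow is not meant.

How it is judged:
On the way, in this order (a step that is already met when the one before it is completed fails the run):
1. the gauge is lifted clear of its stand (distance between gauge and home_top above 0.06 m), for 0.1 s.
2. the gauge's foot sits flat on the block (within 0.05 rad) with at least 2 N, its probe tip on the groove's floor, for 0.3 s (contact force between gauge_c0 and vice above 2 N and contact force between probe_c0 and groove_floor_c0 above 0.3 N and angle between gauge's own z axis and vertical below 0.05 rad and horizontal distance between gauge and vice below 0.03 m), for 0.3 s.
At the end, for the whole second after the job is handed in: The gauge stands released, at rest, upright within 0.06 rad, foot on the stand's top (4 mm), middle within 12 mm of the hole's: on the round stand if it reads deeper than 13 mm, on the square if shallower (12 to 14 mm: either). The probe still shows a reading of 5.5 to 20.5 mm (((value of joint probe below 0.012 m and (horizontal distance between gauge and dock_round_top below 0.012 m and z of gauge in the frame of dock_round_top between -0.004 and 0.004 m)) or (value of joint probe above 0.01 m and (horizontal distance between gauge and dock_square_top below 0.012 m and z of gauge in the frame of dock_square_top between -0.004 and 0.004 m))) and value of joint probe between 0.0035 and 0.0185 m and angle between gauge's own z axis and vertical below 0.06 rad and linear speed of gauge below 0.01 m/s); the robot touches nothing.
It fails at once if the gauge is pressed on the block or vice with more than 25 N (contact force between gauge and vice above 25 N).
It fails at once if a bystander is moved by more than 20 mm (distance of any of bottle, jar, magnet_a, magnet_b, carton, tape from where it was at the start of the episode above 0.02 m).
It also fails if it takes over 72 s, if anything falls off the work surface, if the arm or the gripper's body presses on something with over 40 N, if the wrist force passes 120 N, or if a joint passes its speed limit or range.

ROBOT

A 6-joint arm with a two-finger parallel gripper is mounted at the origin on the work surface. World frame = base frame: x ahead of the robot, y to its left, z up, the work surface at z = 0. Lengths are in m, angles in rad, forces in N, time in s.
With the tool pointing down it reaches from about 0.35 to 0.775 m from the base axis. Payload 5.5 kg.
Tool frame: the origin (TCP) lies at the very end of the fingers, on their centre line; the grasp point (between the pads) lies 19 mm behind it; x points along the fingers, y is the direction in which the jaws open and shut, and the axes are right-handed (so a half turn about x gives the same grasp; the last joint's range is limited). The gripper opens to 85 mm and grips with 20 to 120 N. Pads are 22 mm wide; open, the fingers measure 114 mm over their backs; the gripper's body (76 mm by 85 mm) begins 54 mm behind the grasp point. The pads swing forward as they close: fully open they stand 13 mm farther back than shut.
Start: joints at [1.091, 0.313, 0.046, 1.304, 0, 1.431], TCP at [0.192, 0.542, 0.231] pointing down, gripper open.
Joint ranges: [-2.76, 2.76], [-0.86, 1.69], [-1.03, 1.26], [-2.2, 2.34], [-1.47, 1.5], [-3.14, 3.14]. Speed limits (rad/s): [2.57, 2.57, 3.14, 3.14, 3.14, 3.14].

INTERFACE

Orientations are given as a unit quaternion [w, x, y, z].
In Python, from workcell import readout, cams, env, finder gives the robot as it stands.
- The arm moves only by the tool drive_tool, never from a script. Its argument "moves" is a list that holds one entry, the list of rows, each a list of 7 numbers: the shift along the tool's x, y, z in m, then the turn, a rotation vector about the tool's x, y, z in rad, then the closure in counts, from 0 (fully open) to 255 (shut). A call has exactly 5 rows; each row is the pose to reach, as a shift and turn from the pose measured when the call began, along the tool's axes at that moment; what a row does not reach only later rows make up. A row lasts 1/8 s, in which the tool goes at most 62.5 mm and 10.7 degrees, less where a joint would pass 70% of its speed; a pose out of reach is approached as far as the arm can. A call with a gripper value outside its range is refused whole. The fingers move at their own pace and stop on an object; "squeeze" is the grip in N (left out, the last holds). Time passes only in rows, so rows that repeat a pose let the fingers close, or fill a call up. It gives the time, the measured TCP pose, the force and the opening at its end, in the units of the state.
- readout.get_state(): the state, without advancing time (a new reading comes with each control period).
- cams.read_camera(name): name is "scene" or "top"; returns the picture (400x640x3 uint8, blue, green, red); there is no depth.
- cams.camera_params(name): a dict with "mtx" (3x3 intrinsics, pixels), "dist" ([k1, k2, p1, p2, k3] as OpenCV has them; the pictures are not rectified), "R" (3x3) and "t" (3): a world point X has camera coordinates R X + t. Camera axes: x right, y down, z forward; pixel columns grow to the right and rows downward; lengths in m; the calibration is good to about 2 mm. A picture is of the moment at which its call begins. camera_params takes no time and is no camera call.
- env.hand_in(): hands the job in, once; it reports no verdict.
Trained networks look in the newest picture that a camera, given by its name, has taken for a name from the list of things; names that differ only in an ending like _2 or _b are one class to them, and where a whole thing is asked for, a point or a joint stands for the part that bears it (a point fixed in the world has none). Each returns a list of dicts, best first, with "conf" (0 to 1); they miss things now and then, are a little off and sometimes report something else, mostly with a low value. They report only what shows in the picture. A call takes as long as a camera call. They do not tell look-alikes from the thing itself.
- finder.regions_of(camera, name): "pixels" (400x640 bool, what is visible of it) and "point" ([column, row] in pixels, amid what is visible of it).
The state is a dict: "clock": time; "joint_pos": joint angles; "qvel": joint speeds; "tau": joint torques, N m; "tcp_pos": TCP position; "orientation": TCP orientation; "wrist_force": force on the tool from outside, world axes, zero at the start; "ft_torque": the same for the moment, N m; "finger_gap": finger opening in m.
Only numpy, scipy, OpenCV 4.12 (cv2) and the standard library are available. Lean on these libraries where they do the work, as an engineer would, in place of code of your own. Each camera call takes 0.05 s, during which the arm holds its last target.

## Working session

There is one attempt and no reset: what is moved stays moved. The work goes in short steps, Python scripts to look and compute and a tool call to move; the robot and the scene stay as the last step left them, time stands still between calls to the robot, and variables do not carry over. Pictures are saved under pics/ and viewed, and the job is handed in when it is done.

Besides the shell and the picture viewer there is one more tool, called after "Request:" by a JSON object that holds its "fn" and its "kwargs", one argument or row to a line. drive_tool: Moves the arm, as the interface text tells. Its arguments: {"type":"object","properties":{"moves":{"type":"array"},"squeeze":{"type":"number"}},"required":["moves"]}

```bash
mkdir -p pics; ls
cat > h.py <<'E'
import numpy as np, cv2
from workcell import readout, cams, env, finder
E
python3 - <<'E'
from h import *
for c in ("scene","top"):
    im=cams.read_camera(c); cv2.imwrite(f"pics/{c}0.png",im)
    p=cams.camera_params(c); R=np.array(p["R"]);t=np.array(p["t"])
    print(c,p["mtx"],p["dist"],"cam pos",-R.T@t, "R",R)
print(readout.get_state())
E
```

```text
pics
scene [[449.62488977   0.         315.49344675]
 [  0.         449.62488977 198.92343874]
 [  0.           0.           1.        ]] [-0.0104059  0.         0.         0.         0.       ] cam pos [ 1.20457322 -0.30686401  0.77906473] R [[ 0.41942801  0.90771825 -0.01130186]
 [ 0.65659726 -0.31194304 -0.6867107 ]
 [-0.62686537  0.28060493 -0.72684296]]
top [[400.42531024   0.         315.82130399]
 [  0.         400.42531024 194.76299756]
 [  0.           0.           1.        ]] [-0.00870838  0.          0.          0.          0.        ] cam pos [ 0.41870506 -0.03359383  1.05125709] R [[-0.01253197 -0.99988881 -0.00808169]
 [-0.98395051  0.01377017 -0.17790945]
 [ 0.17800096  0.00572243 -0.98401367]]
{'clock': 0.1, 'joint_pos': array([ 1.09140198e+00,  3.13925710e-01,  4.51039749e-02,  1.30359516e+00,
       -9.29800192e-06,  1.43120977e+00]), 'qvel': array([-0.00034871, -0.00224136,  0.00193084, -0.00028335,  0.00108855,
       -0.00074631]), 'tau': array([ 2.13553081e-03, -4.81726062e+01,  2.99245012e+01,  1.27118756e-02,
       -1.66647692e-04,  2.20287046e-05]), 'tcp_pos': array([0.19144678, 0.54171804, 0.23050246]), 'orientation': array([ 0.69675356,  0.11901623,  0.69709631, -0.1201097 ]), 'wrist_force': array([ 0.46863722, -0.2597614 ,  0.11438751]), 'ft_torque': array([-0.0331269 ,  0.0047381 , -0.04130654]), 'finger_gap': 0.08543735461992445}
```

View pics/scene0.png

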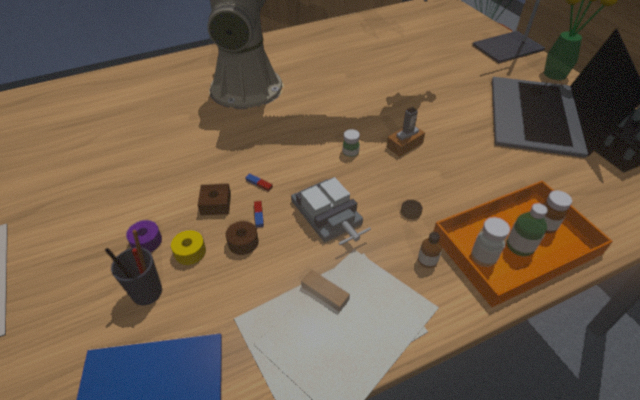

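View pics/top0.png

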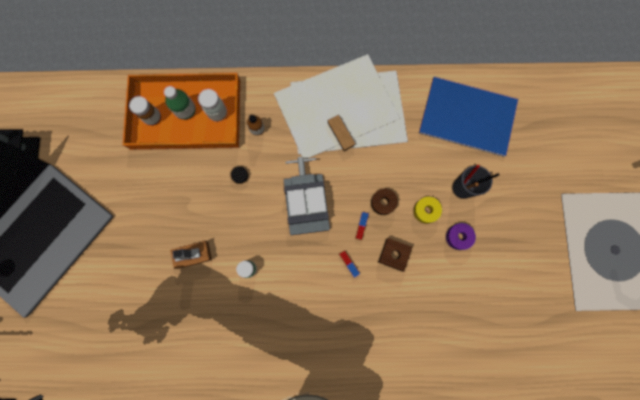

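```bash
cat >> h.py <<'E'
def P(c):
    p=cams.camera_params(c); return [np.array(p[k],float) for k in("mtx","dist","R","t")]
def proj(c,X):
    K,d,R,t=P(c); return cv2.projectPoints(np.atleast_2d(np.array(X,float)),cv2.Rodrigues(R)[0],t,K,d)[0].reshape(-1,2)
def back(c,uv,z):
    K,d,R,t=P(c); n=cv2.undistortPoints(np.array(uv,float).reshape(-1,1,2),K,d).reshape(-1,2)
    r=np.c_[n,np.ones(len(n))]@R; o=-R.T@t
    return o+r*((z-o[2])/r[:,2])[:,None]
def crop(c,im,u,v,w,h,s,name):
    x,y=int(u-w/2),int(v-h/2); cr=im[max(y,0):y+h,max(x,0):x+w]
    cv2.imwrite(name,cv2.resize(cr,None,fx=s,fy=s,interpolation=cv2.INTER_CUBIC))
E
python3 - <<'E'
from h import *
a=cv2.imread("pics/scene0.png");b=cv2.imread("pics/top0.png")
def tile(im,pts,w,h,s):
    return np.hstack([cv2.resize(im[v-h//2:v+h//2,u-w//2:u+w//2],None,fx=s,fy=s,interpolation=cv2.INTER_CUBIC) for u,v in pts])
s1=tile(a,[(406,128),(331,210)],80,80,5); s2=tile(b,[(190,255),(307,200)],80,80,5)
cv2.imwrite("pics/c1.png",s1);cv2.imwrite("pics/c2.png",s2)
s3=np.vstack([tile(a,[(228,218)],100,80,5),]);cv2.imwrite("pics/c3.png",np.hstack([s3[:, :400],tile(b,[(388,228)],80,80,5)]))
out={}
for c,names in(("scene",0),("top",0)):
  for n in ["gauge","home_top","vice","dock_round_top","dock_square_top","bottle","jar","magnet_a","carton","tape"]:
    r=finder.regions_of(c,n)
    for k,q in enumerate(r[:3]):
        out[f"{c}_{n}_{k}"]=q["pixels"]; print(c,n,k,round(q["conf"],2),np.round(q["point"],1),q["pixels"].sum())
np.savez_compressed("masks.npz",**out)
E
```

```text
scene gauge 0 0.97 [411.4 122. ] 345
scene gauge 1 0.4 [256.1 184.5] 211
scene home_top 0 0.73 [407.2 141.1] 572
scene vice 0 0.73 [326.3 210.2] 2920
scene dock_round_top 0 0.77 [241.1 235. ] 924
scene dock_round_top 1 0.7 [142.4 236.5] 745
scene dock_round_top 2 0.67 [189.6 245.6] 978
scene dock_square_top 0 0.96 [213.9 199.1] 944
scene bottle 0 0.94 [431.2 249. ] 643
scene jar 0 0.61 [351.9 145.2] 383
scene jar 1 0.52 [325.2 290.9] 976
scene jar 2 0.21 [257.6 213.9] 197
scene magnet_a 0 0.63 [257.1 213.1] 211
scene magnet_a 1 0.5 [209.5 198.9] 972
scene magnet_a 2 0.46 [258.8 183.1] 225
scene carton 0 0.93 [325.1 291.1] 959
scene tape 0 0.89 [414.8 209.2] 333
scene tape 1 0.51 [408.3 129.4] 428
top gauge 0 0.83 [185.5 252.5] 260
top home_top 0 0.89 [193.9 258.1] 646
top vice 0 0.65 [302.9 200. ] 2587
top dock_round_top 0 0.84 [429.6 210.8] 609
top dock_round_top 1 0.84 [458.9 233.7] 669
top dock_round_top 2 0.61 [377.5 198.9] 556
top dock_square_top 0 0.74 [394.9 250.3] 765
top bottle 0 0.79 [255.  123.5] 280
top jar 0 0.8 [247.5 268.3] 286
top jar 1 0.51 [305.6 202.3] 2499
top magnet_a 0 0.59 [361.  228.9] 197
top magnet_a 1 0.56 [347.3 263.8] 208
top carton 0 0.98 [337.4 133.3] 516
top tape 0 0.67 [358.8 228.6] 202
top tape 1 0.61 [377.8 202.8] 566
top tape 2 0.6 [240.  173.1] 278
```

View pics/c1.png

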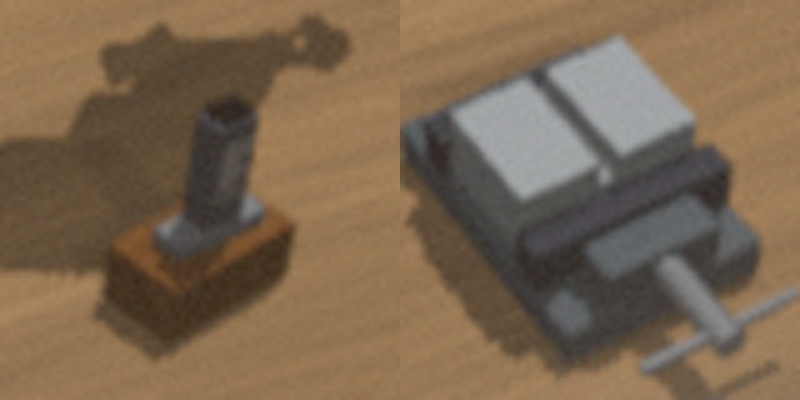

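View pics/c2.png

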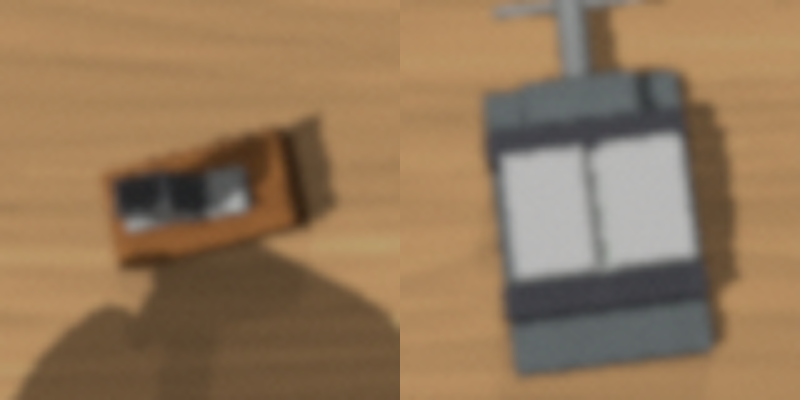

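View pics/c3.png

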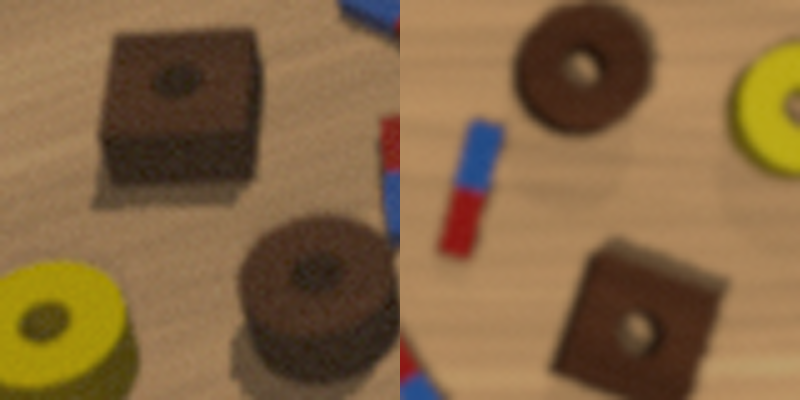

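```bash
cat >> h.py <<'E'
def cp(pts,off,s=5): return np.array(off)+(np.array(pts,float)+.5)/s-.5
def tri(us,ut):
    out=[]
    for a,b in zip(us,ut):
        from scipy.optimize import least_squares
        r=least_squares(lambda X:np.r_[proj("scene",X)[0]-a,proj("top",X)[0]-b],[.4,0,.05]); out.append(np.r_[r.x,np.abs(r.fun).max()])
    return np.array(out)
E
python3 - <<'E'
from h import *
np.set_printoptions(precision=4,suppress=True)
# block: order: back-left(+y,-x?)..
bt=cp([(100,155),(283,133),(298,255),(115,278)],(267,160))
# top img: up=+x, left=+y. order: (+x+y),(+x,-y),(-x,-y),(-x,+y)
bs=cp([(293,122),(120,200),(52,112),(217,37)],(291,170))
T=tri(bs,bt);print("block",T, T.mean(0))
print("top only z.065",back("top",bt,.065)); print("scene only",back("scene",bs,.065))
# dock holes
# round: hole centre & outline
hs=cp([(178,79),(317,271)],(178,178)); ht=cp([(637-400,331),(582-400,68)],(348,188))
print("sq,round tri",tri(hs,ht)); print(back("top",ht,.036)); print(back("scene",hs,.036))
# square top corners in scene/top
ss=cp([(113,34),(255,30),(262,130),(102,135)],(178,178)); print("sq scene",back("scene",ss,.036),back("scene",ss,.036).mean(0))
st=cp([(597-400,243),(720-400,292),(690-400,402),(553-400,370)],(348,188)); print("sq top",back("top",st,.036),back("top",st,.036).mean(0))
# home stand corners
gs=cp([(213,198),(293,230),(188,288),(107,250)],(366,88)); print("home scene",back("scene",gs,.036),back("scene",gs,.036).mean(0))
gt=cp([(105,177),(280,128),(300,222),(122,267)],(150,215)); print("home top",back("top",gt,.036),back("top",gt,.036).mean(0))
E
```

```text
block [[ 0.6079  0.0435  0.0655  0.7256]
 [ 0.6182 -0.0468  0.0672  0.0543]
 [ 0.5568 -0.0524  0.0664  0.2805]
 [ 0.5458  0.0365  0.0664  0.5072]] [ 0.5822 -0.0048  0.0664  0.3919]
top only z.065 [[ 0.6088  0.0453  0.065 ]
 [ 0.6187 -0.0467  0.065 ]
 [ 0.5568 -0.0531  0.065 ]
 [ 0.5465  0.0379  0.065 ]]
scene only [[ 0.6071  0.0422  0.065 ]
 [ 0.6164 -0.0461  0.065 ]
 [ 0.5557 -0.0514  0.065 ]
 [ 0.5442  0.036   0.065 ]]
sq,round tri [[ 0.4488 -0.2252  0.0379  0.5286]
 [ 0.583  -0.2033  0.0355  0.3311]]
[[ 0.4492 -0.2243  0.036 ]
 [ 0.5831 -0.2024  0.036 ]]
[[ 0.4464 -0.2261  0.036 ]
 [ 0.5831 -0.204   0.036 ]]
sq scene [[ 0.4044 -0.2457  0.036 ]
 [ 0.4307 -0.1842  0.036 ]
 [ 0.494  -0.2006  0.036 ]
 [ 0.4659 -0.267   0.036 ]] [ 0.4487 -0.2244  0.036 ]
sq top [[ 0.4935 -0.2062  0.036 ]
 [ 0.468  -0.2669  0.036 ]
 [ 0.4138 -0.249   0.036 ]
 [ 0.4304 -0.1814  0.036 ]] [ 0.4514 -0.2259  0.036 ]
home scene [[0.4308 0.314  0.036 ]
 [0.472  0.3369 0.036 ]
 [0.4884 0.2617 0.036 ]
 [0.4442 0.2404 0.036 ]] [0.4589 0.2883 0.036 ]
home top [[0.4658 0.3407 0.036 ]
 [0.4893 0.2529 0.036 ]
 [0.4422 0.2411 0.036 ]
 [0.4209 0.3298 0.036 ]] [0.4546 0.2911 0.036 ]
```

```bash
cat >> h.py <<'E'
def box(cx,cy,yaw,lx,ly,z0,z1):
    c,s=np.cos(yaw),np.sin(yaw)
    return np.array([[cx+c*a*lx/2-s*b*ly/2, cy+s*a*lx/2+c*b*ly/2, z] for z in(z0,z1) for a,b in((1,1),(-1,1),(-1,-1),(1,-1))])
E_=[(0,1),(1,2),(2,3),(3,0),(4,5),(5,6),(6,7),(7,4),(0,4),(1,5),(2,6),(3,7)]
def overlay(c,im,u,v,w,h,s,boxes,name=None):
    x,y=int(u-w/2),int(v-h/2)
    cr=cv2.resize(im[y:y+h,x:x+w],None,fx=s,fy=s,interpolation=cv2.INTER_CUBIC)
    o=cr.copy()
    for B,col in boxes:
        p=((proj(c,B)-[x,y]+.5)*s-.5)
        for a,b in E_: cv2.line(o,tuple(np.int32(np.round(p[a]*16))),tuple(np.int32(np.round(p[b]*16))),col,1,cv2.LINE_AA,4)
    r=np.hstack([cr,o])
    if name: cv2.imwrite(name,r)
    return r
E
cat > ov.py <<'E'
from h import *
import sys
x,y,yaw,gx,gy,gyaw=map(float,sys.argv[1:7])
r=[]
for c,u,v in(("scene",406,128),("top",190,253)):
    im=cv2.imread(f"pics/{c}0.png")
    r.append(overlay(c,im,u,v,50,37,8,[(box(x,y,yaw,.05,.09,0,.036),(0,255,255)),(box(gx,gy,gyaw,.022,.06,.036,.046),(0,255,0)),(box(gx,gy,gyaw,.02,.026,.046,.114),(255,100,255))]))
cv2.imwrite(sys.argv[7],np.vstack(r))
E
python3 ov.py .457 .290 .24 .457 .290 .24 pics/o1.png
```

```text
(no output)
```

View pics/o1.png

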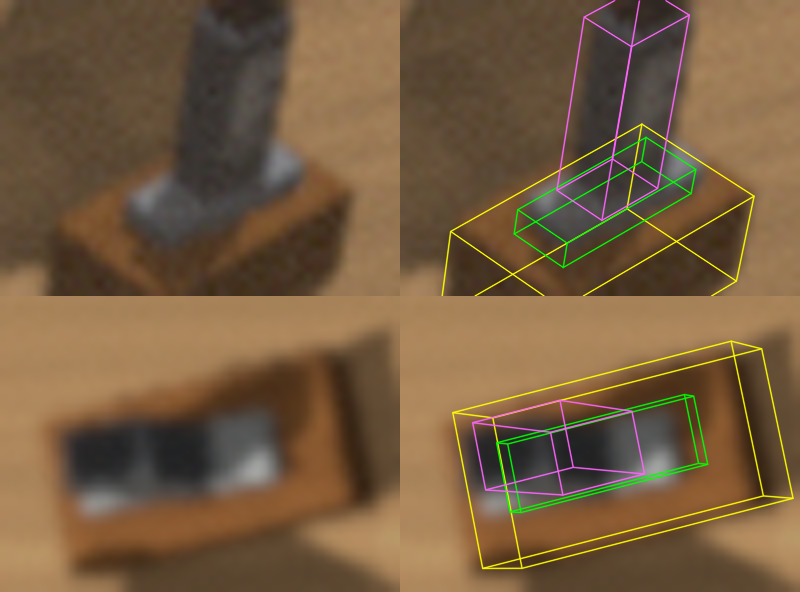

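```bash
python3 ov.py .4545 .2925 .25 .452 .2985 .17 pics/o2.png
```

```text
(no output)
```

View pics/o2.png

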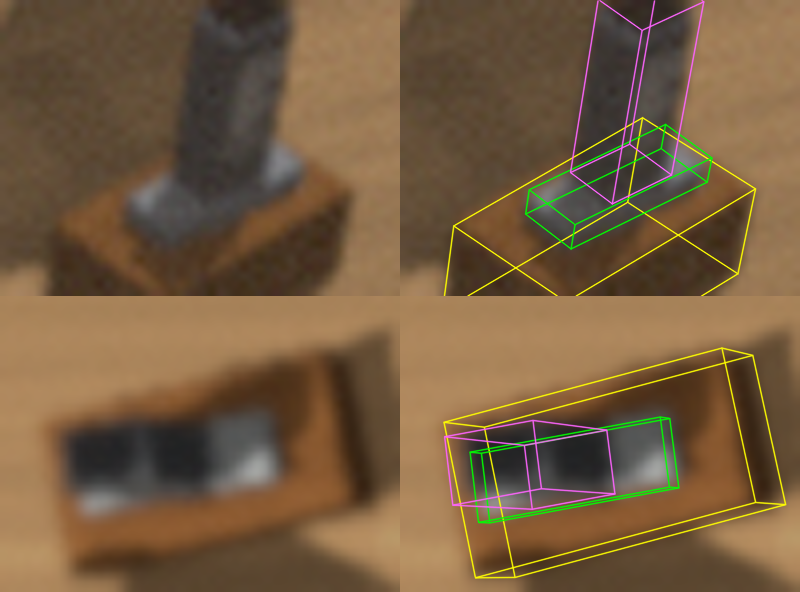

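```bash
cat >> h.py <<'E'
from scipy.spatial.transform import Rotation as Ro
np.set_printoptions(precision=4,suppress=True)
def q2R(q): return Ro.from_quat([q[1],q[2],q[3],q[0]])
def tgt(yaw):
    y=np.array([-np.sin(yaw),np.cos(yaw),0]); x=np.array([0,0,-1.]); return Ro.from_matrix(np.c_[x,y,np.cross(x,y)])
def rel(pos,yaw=None):
    s=readout.get_state(); R=q2R(s["orientation"])
    print("clock",s["clock"],"tcp",s["tcp_pos"],"q",s["joint_pos"],"F",s["wrist_force"],"gap",s["finger_gap"])
    y=R.as_matrix()[:,1]; print("tool y yaw",np.arctan2(-y[0],y[1]),"tool x",R.as_matrix()[:,0])
    d=R.inv().apply(np.array(pos)-s["tcp_pos"])
    rv=(R.inv()*tgt(yaw)).as_rotvec() if yaw is not None else np.zeros(3)
    print("shift",d,"turn",rv,np.degrees(np.linalg.norm(rv)))
    return d,rv
E
python3 - <<'E'
from h import *
rel([.454,.297,.231],.17); rel([.454,.297,.231],.17+np.pi)
E
```

```text
clock 1.1 tcp [0.1917 0.5422 0.2313] q [1.0914 0.3132 0.0461 1.3036 0.     1.4312] F [-0.8012  0.5798  0.2056] gap 0.08565131847118228
tool y yaw -0.33984353524889377 tool x [ 0.0001  0.0001 -1.    ]
shift [ 0.0003 -0.1437  0.329 ] turn [-0.5098  0.     -0.0001] 29.2118838736019
clock 1.1 tcp [0.1917 0.5422 0.2313] q [1.0914 0.3132 0.0461 1.3036 0.     1.4312] F [-0.8012  0.5798  0.2056] gap 0.08565131847118228
tool y yaw -0.33984353524889377 tool x [ 0.0001  0.0001 -1.    ]
shift [ 0.0003 -0.1437  0.329 ] turn [ 2.6317 -0.0002 -0.0001] 150.78811726998305
```

Request:
{"fn": "drive_tool", "kwargs": {
  "moves": [
    [[0,-0.023,0.052,-0.1,0,0,0],[0,-0.046,0.105,-0.2,0,0,0],[0,-0.069,0.158,-0.3,0,0,0],[0,-0.092,0.21,-0.4,0,0,0],[0,-0.115,0.263,-0.5,0,0,0]]
  ],
  "squeeze": 40
}}

```text
clock: 1.72
tcp_pos: [0.4025, 0.3448, 0.2316]
orientation: [0.705, -0.058, 0.704, 0.058]
wrist_force: [0.8, 0.8, 0.4]
finger_gap: 0.0856
```

Run:
```python
from h import *
rel([.454,.297,.17],.17)
```

```text
clock 1.725 tcp [0.4025 0.3448 0.2316] q [ 0.5567  0.2249 -0.0713  1.2737  0.0002  0.3929] F [0.8317 0.7565 0.4322] gap 0.08564293113596712
tool y yaw 0.1637653516993201 tool x [ 0.0007  0.0006 -1.    ]
shift [ 0.0616 -0.0556  0.043 ] turn [-0.0062  0.0007 -0.0005] 0.36083628742978685
```

Request:
{"fn": "drive_tool", "kwargs": {
  "moves": [
    [[0.01,-0.028,0.022,0,0,0,0],[0.03,-0.056,0.043,-0.006,0,0,0],[0.062,-0.056,0.043,-0.006,0,0,0],[0.062,-0.056,0.043,-0.006,0,0,0],[0.062,-0.056,0.043,-0.006,0,0,0]]
  ]
}}

```text
clock: 2.35
tcp_pos: [0.4542, 0.297, 0.1705]
orientation: [0.705, -0.06, 0.704, 0.06]
wrist_force: [-0.6, 0.7, 0.6]
finger_gap: 0.0855
```

Run:
```python
from h import *
for c in("scene","top"):
    im=cams.read_camera(c); cv2.imwrite(f"pics/{c}1.png",im)
    p=proj(c,[readout.get_state()["tcp_pos"]])[0]; print(p)
a=cv2.imread("pics/scene1.png");b=cv2.imread("pics/top1.png")
cv2.imwrite("pics/v1.png",np.hstack([cv2.resize(a[60:160,360:460],None,fx=4,fy=4,interpolation=2),cv2.resize(b[205:305,140:240],None,fx=4,fy=4,interpolation=2)]))
rel([.454,.297,.07],.17)
```

```text
[415.4022  89.5767]
[167.5147 252.3091]
clock 2.45 tcp [0.4546 0.2974 0.1711] q [ 0.4314  0.2745 -0.1562  1.1368  0.0002  0.2607] F [0.1726 0.0872 0.0403] gap 0.08547655001487409
tool y yaw 0.17072987725171587 tool x [ 0.0028  0.0016 -1.    ]
shift [ 0.1011 -0.0004 -0.001 ] turn [ 0.0007  0.0031 -0.0011] 0.18977736870503245
```

View pics/v1.png

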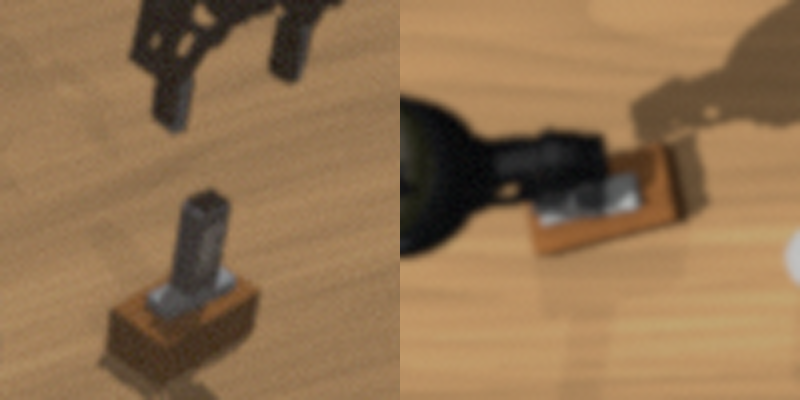

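Request:
{"fn": "drive_tool", "kwargs": {
  "moves": [
    [[0.03,0,0,0,0.003,-0.001,0],[0.06,0,0,0,0.003,-0.001,0],[0.09,0,-0.001,0,0.003,-0.001,0],[0.104,0,-0.001,0,0.003,-0.001,0],[0.104,0,-0.001,0,0.003,-0.001,0]]
  ]
}}

```text
clock: 3.08
tcp_pos: [0.4537, 0.2976, 0.0671]
orientation: [0.704, -0.061, 0.705, 0.06]
wrist_force: [-0.2, -0.3, -0.5]
finger_gap: 0.0853
```

Run:
```python
from h import *
a=cams.read_camera("scene")
cv2.imwrite("pics/v2.png",cv2.resize(a[60:160,360:460],None,fx=5,fy=5,interpolation=2))
rel([.454,.297,.067],.17)
```

```text
clock 3.125 tcp [0.4543 0.2978 0.0679] q [ 0.4324  0.357  -0.3121  0.9008  0.      0.2613] F [0.052  0.1143 0.677 ] gap 0.0856502100015584
tool y yaw 0.17109150194980893 tool x [ 0.0008  0.0004 -1.    ]
shift [ 0.0009 -0.0007 -0.0004] turn [ 0.0011  0.0009 -0.0003] 0.08285744150970323
```

View pics/v2.png

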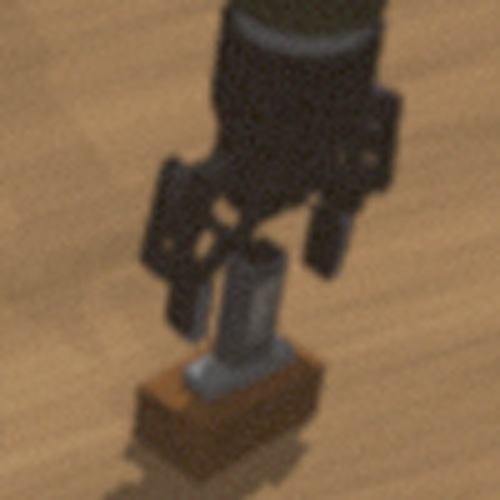

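Request:
{"fn": "drive_tool", "kwargs": {
  "moves": [
    [[0,0,0,0,0,0,120],[0,0,0,0,0,0,180],[0,0,0,0,0,0,255],[0,0,0,0,0,0,255],[0,0,0,0,0,0,255]]
  ],
  "squeeze": 60
}}

```text
clock: 3.75
tcp_pos: [0.4548, 0.2978, 0.0686]
orientation: [0.705, -0.06, 0.704, 0.061]
wrist_force: [-0.2, -1.0, 5.1]
finger_gap: 0.0256
```

Run:
```python
from h import *
a=cams.read_camera("scene")
cv2.imwrite("pics/v3.png",cv2.resize(a[60:160,360:460],None,fx=5,fy=5,interpolation=2))
rel([.454,.297,.067],.17); print(readout.get_state()["ft_torque"])
```

```text
clock 3.8 tcp [0.4548 0.2979 0.0685] q [ 0.4322  0.3563 -0.3114  0.901  -0.0002  0.2613] F [ 1.0035 -1.0603  6.0185] gap 0.025113248254840584
tool y yaw 0.17089818006584878 tool x [ 0.002   0.0007 -1.    ]
shift [ 0.0015 -0.0007 -0.001 ] turn [ 0.0009  0.0021 -0.0003] 0.13190139386416927
[-0.177   0.1035 -0.0284]
```

View pics/v3.png

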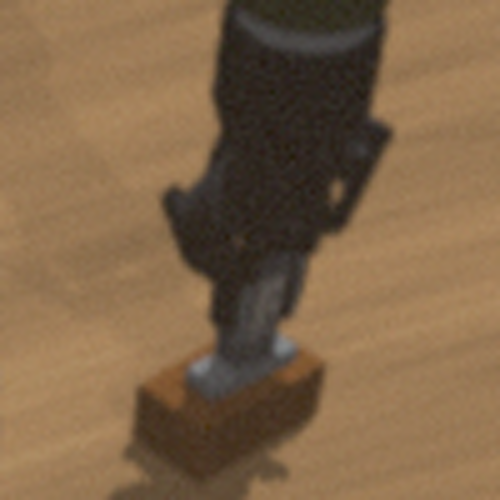

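Request:
{"fn": "drive_tool", "kwargs": {
  "moves": [
    [[-0.015,0,0,0,0,0,255],[-0.04,0,0,0,0,0,255],[-0.07,0,0,0,0,0,255],[-0.1,0,0,0,0,0,255],[-0.12,0,0,0,0,0,255]]
  ]
}}

```text
clock: 4.42
tcp_pos: [0.4546, 0.298, 0.1904]
orientation: [0.706, -0.06, 0.703, 0.061]
wrist_force: [-0.4, -0.5, -1.5]
finger_gap: 0.0249
```

Run:
```python
from h import *
rel([.582,-.005,.16],.113)
```

```text
clock 4.425 tcp [0.4546 0.298  0.1904] q [ 0.4325  0.2652 -0.1202  1.1822  0.      0.2614] F [-0.4318 -0.4807 -1.495 ] gap 0.02494697701715217
tool y yaw 0.17110684943714394 tool x [ 0.0029  0.0014 -1.    ]
shift [ 0.0304 -0.3203  0.0738] turn [ 0.0581  0.003  -0.0009] 3.334130238212304
```

Request:
{"fn": "drive_tool", "kwargs": {
  "moves": [
    [[0,-0.05,0.012,0.01,0,0,255],[0,-0.105,0.024,0.02,0,0,255],[0,-0.16,0.037,0.03,0,0,255],[0,-0.215,0.05,0.04,0.002,0,255],[0,-0.265,0.061,0.05,0.003,-0.001,255]]
  ]
}}

```text
clock: 5.05
tcp_pos: [0.5601, 0.0455, 0.1908]
orientation: [0.706, -0.042, 0.706, 0.043]
wrist_force: [0.4, 0.1, -1.0]
finger_gap: 0.0256
```

Run:
```python
from h import *
rel([.582,-.005,.17],.113)
```

```text
clock 5.05 tcp [0.5601 0.0455 0.1908] q [-0.062   0.3027 -0.0683  1.2     0.0003 -0.1823] F [ 0.3917  0.0725 -1.0074] gap 0.025645680285042646
tool y yaw 0.12039314195156815 tool x [-0.0002  0.0003 -1.    ]
shift [ 0.0208 -0.0528  0.0156] turn [ 0.0074 -0.0002 -0.0003] 0.42404384838153847
```

Request:
{"fn": "drive_tool", "kwargs": {
  "moves": [
    [[0,-0.026,0.008,0.004,0,0,255],[0,-0.053,0.0155,0.007,0,0,255],[0.021,-0.053,0.0155,0.007,0,0,255],[0.04,-0.053,0.0155,0.007,0,0,255],[0.04,-0.053,0.0155,0.007,0,0,255]]
  ]
}}

```text
clock: 5.68
tcp_pos: [0.5803, -0.0051, 0.1493]
orientation: [0.704, -0.04, 0.707, 0.04]
wrist_force: [0.0, -0.1, -1.6]
finger_gap: 0.0251
```

Run:
```python
from h import *
for c in("scene","top"):
    im=cams.read_camera(c); cv2.imwrite(f"pics/{c}2.png",im)
rel([.582,-.005,.13],.113)
a=cv2.imread("pics/scene2.png");b=cv2.imread("pics/top2.png")
cv2.imwrite("pics/v4.png",np.hstack([cv2.resize(a[150:250,280:380],None,fx=4,fy=4,interpolation=2),cv2.resize(b[150:250,260:360],None,fx=4,fy=4,interpolation=2)]))
```

```text
clock 5.775 tcp [ 0.5818 -0.0051  0.1513] q [-0.1469  0.3608 -0.0849  1.1256  0.0004 -0.2605] F [ 0.533   0.1518 -1.8617] gap 0.025283030598935777
tool y yaw 0.11360512512232773 tool x [-0.0005  0.0004 -1.    ]
shift [0.0213 0.0001 0.0002] turn [ 0.0006 -0.0004 -0.0005] 0.05070348718065372
```

View pics/v4.png

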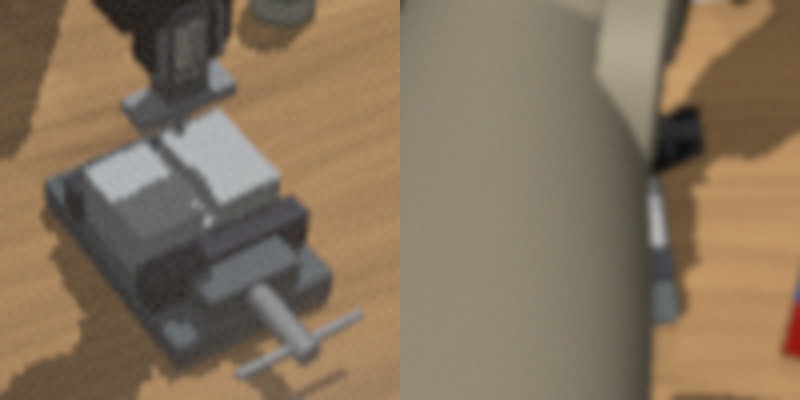

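Run:
```python
from h import *
a=cv2.imread("pics/scene2.png")
x,y,z=.5818,-.0051,.1188
G=[(box(x,y,.1136,.022,.06,z,z+.01),(0,255,0)),(box(x,y,.1136,.006,.006,z-.024,z),(0,0,255)),
(box(.5822,-.0048,.1136,.062,.09,.0664,.0664),(0,255,255)),(box(.5822,-.0048,.1136,.062,.01,.0664,.0664),(0,255,255))]
overlay("scene",a,326,190,50,60,8,G,"pics/o3.png")
```

```text
(no output)
```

View pics/o3.png

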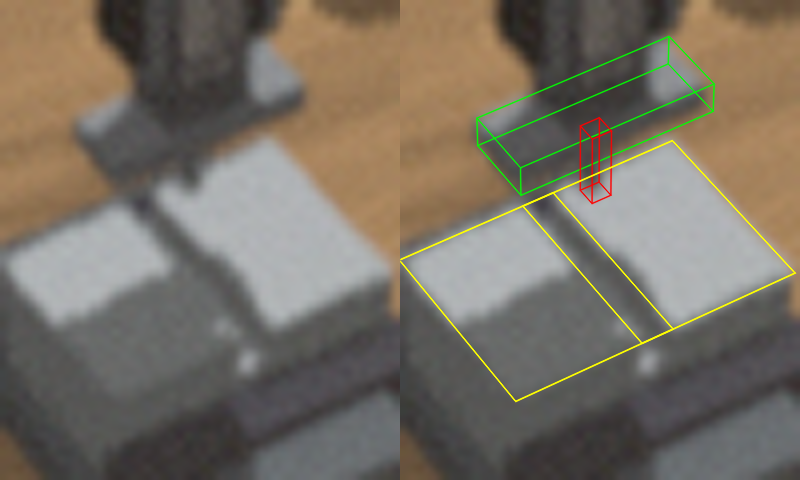

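Request:
{"fn": "drive_tool", "kwargs": {
  "moves": [
    [[0.01,0.001,0,0,0,0,255],[0.02,0.001,0,0,0,0,255],[0.026,0.001,0,0,0,0,255],[0.026,0.001,0,0,0,0,255],[0.026,0.001,0,0,0,0,255]]
  ]
}}

```text
clock: 6.4
tcp_pos: [0.5818, -0.0041, 0.1254]
orientation: [0.706, -0.04, 0.706, 0.04]
wrist_force: [-0.5, 0.6, -1.4]
finger_gap: 0.0253
```

Run:
```python
from h import *
rel([.582,-.004,.1215],.113)
```

```text
clock 6.4 tcp [ 0.5818 -0.0041  0.1254] q [-0.1452  0.3773 -0.1269  1.067   0.0003 -0.2588] F [-0.5202  0.5624 -1.4355] gap 0.02530865008313595
tool y yaw 0.11356841910408463 tool x [-0.0003  0.0004 -1.    ]
shift [0.0039 0.0001 0.0002] turn [ 0.0006 -0.0002 -0.0004] 0.04255190582394935
```

Request:
{"fn": "drive_tool", "kwargs": {
  "moves": [
    [[0.001,0,0,0,0,0,255],[0.002,0,0,0,0,0,255],[0.003,0,0,0,0,0,255],[0.004,0,0,0,0,0,255],[0.004,0,0,0,0,0,255]]
  ]
}}

```text
clock: 7.02
tcp_pos: [0.5817, -0.0041, 0.1213]
orientation: [0.706, -0.04, 0.706, 0.04]
wrist_force: [0.8, 0.3, -1.9]
finger_gap: 0.0254
```

Run:
```python
from h import *
rel([.582,-.004,.1195],.113);print(readout.get_state()["ft_torque"])
```

```text
clock 7.025 tcp [ 0.5817 -0.0041  0.1213] q [-0.1452  0.3802 -0.1332  1.0579  0.0004 -0.2588] F [ 0.7648  0.3485 -1.9343] gap 0.0254392483524454
tool y yaw 0.11353774090915626 tool x [-0.0005  0.0004 -1.    ]
shift [0.0018 0.0001 0.0003] turn [ 0.0005 -0.0004 -0.0005] 0.04799419612523456
[-0.0408 -0.0151  0.0368]
```

Request:
{"fn": "drive_tool", "kwargs": {
  "moves": [
    [[0.0005,0,0,0,0,0,255],[0.001,0,0,0,0,0,255],[0.0015,0,0,0,0,0,255],[0.002,0,0,0,0,0,255],[0.0025,0,0,0,0,0,255]]
  ]
}}

```text
clock: 7.65
tcp_pos: [0.5817, -0.0041, 0.1187]
orientation: [0.706, -0.04, 0.706, 0.04]
wrist_force: [0.5, -0.3, -1.2]
finger_gap: 0.0254
```

Run:
```python
from h import *
rel([.582,-.004,.1165],.113);print(readout.get_state()["ft_torque"])
a=cams.read_camera("scene")
cv2.imwrite("pics/v5.png",cv2.resize(a[155:235,285:365],None,fx=7,fy=7,interpolation=2))
```

```text
clock 7.65 tcp [ 0.5817 -0.0041  0.1187] q [-0.1452  0.382  -0.1371  1.0522  0.0003 -0.2588] F [ 0.4609 -0.3158 -1.2456] gap 0.025437240449791867
tool y yaw 0.11352629645073341 tool x [-0.0005  0.0004 -1.    ]
shift [0.0022 0.0001 0.0003] turn [ 0.0005 -0.0005 -0.0004] 0.04791979306351642
[ 0.02   -0.0494 -0.0402]
```

View pics/v5.png

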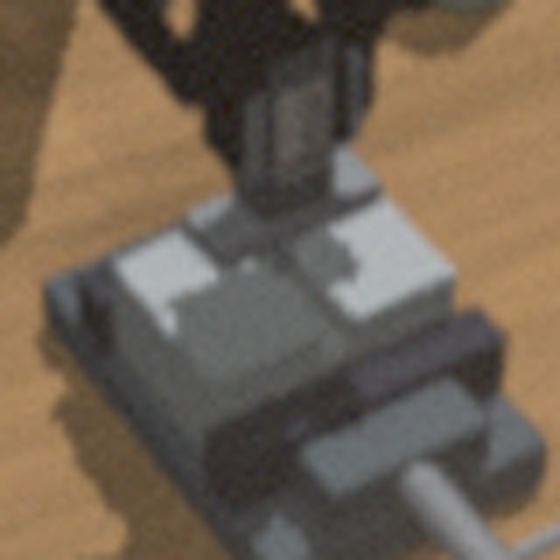

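Request:
{"fn": "drive_tool", "kwargs": {
  "moves": [
    [[0.001,0,0,0,0,0,255],[0.002,0,0,0,0,0,255],[0.003,0,0,0,0,0,255],[0.004,0,0,0,0,0,255],[0.005,0,0,0,0,0,255]]
  ]
}}

```text
clock: 8.32
tcp_pos: [0.5816, -0.0041, 0.1135]
orientation: [0.706, -0.04, 0.706, 0.04]
wrist_force: [0.4, 0.1, -0.9]
finger_gap: 0.0255
```

Request:
{"fn": "drive_tool", "kwargs": {
  "moves": [
    [[0.001,0,0,0,0,0,255],[0.002,0,0,0,0,0,255],[0.003,0,0,0,0,0,255],[0.003,0,0,0,0,0,255],[0.003,0,0,0,0,0,255]]
  ]
}}

```text
clock: 8.95
tcp_pos: [0.5817, -0.0041, 0.1106]
orientation: [0.706, -0.04, 0.706, 0.04]
wrist_force: [-1.2, -0.4, -1.7]
finger_gap: 0.0252
```

Request:
{"fn": "drive_tool", "kwargs": {
  "moves": [
    [[0.0005,0,0,0,0,0,255],[0.001,0,0,0,0,0,255],[0.0015,0,0,0,0,0,255],[0.002,0,0,0,0,0,255],[0.002,0,0,0,0,0,255]]
  ]
}}

```text
clock: 9.57
tcp_pos: [0.5819, -0.0041, 0.1091]
orientation: [0.706, -0.04, 0.706, 0.04]
wrist_force: [-0.9, -0.0, 3.9]
finger_gap: 0.0253
```

Request:
{"fn": "drive_tool", "kwargs": {
  "moves": [
    [[0.0005,0,0,0,0,0,255],[0.001,0,0,0,0,0,255],[0.0015,0,0,0,0,0,255],[0.002,0,0,0,0,0,255],[0.0025,0,0,0,0,0,255]]
  ]
}}

```text
clock: 10.2
tcp_pos: [0.5819, -0.0041, 0.1066]
orientation: [0.706, -0.04, 0.706, 0.04]
wrist_force: [-0.9, 0.3, 4.3]
finger_gap: 0.0255
```

Run:
```python
from h import *
rel([.582,-.004,.1],.113);print(readout.get_state()["ft_torque"])
```

```text
clock 10.2 tcp [ 0.5819 -0.0041  0.1066] q [-0.1452  0.391  -0.1555  1.0242  0.0004 -0.2588] F [-0.9202  0.2849  4.258 ] gap 0.025468563393914057
tool y yaw 0.11358030466772548 tool x [ 0.0002  0.0004 -1.    ]
shift [0.0066 0.0001 0.0001] turn [ 0.0006  0.0002 -0.0003] 0.04008894986856732
[-0.0242  0.3617 -0.0038]
```

Request:
{"fn": "drive_tool", "kwargs": {
  "moves": [
    [[0.001,0,0,0,0,0,255],[0.002,0,0,0,0,0,255],[0.003,0,0,0,0,0,255],[0.004,0,0,0,0,0,255],[0.004,0,0,0,0,0,255]]
  ]
}}

```text
clock: 10.82
tcp_pos: [0.5819, -0.0041, 0.1024]
orientation: [0.706, -0.04, 0.706, 0.04]
wrist_force: [-0.9, 0.1, 2.6]
finger_gap: 0.025
```

Request:
{"fn": "drive_tool", "kwargs": {
  "moves": [
    [[0.0005,0,0,0,0,0,255],[0.001,0,0,0,0,0,255],[0.0015,0,0,0,0,0,255],[0.002,0,0,0,0,0,255],[0.002,0,0,0,0,0,255]]
  ]
}}

```text
clock: 11.45
tcp_pos: [0.5819, -0.0041, 0.1004]
orientation: [0.706, -0.04, 0.706, 0.04]
wrist_force: [-1.1, 0.1, 4.7]
finger_gap: 0.0256
```

Run:
```python
from h import *
rel([.582,-.004,.1],.113);print(readout.get_state()["ft_torque"])
```

```text
clock 11.45 tcp [ 0.5819 -0.0041  0.1004] q [-0.1452  0.3959 -0.1644  1.0105  0.0003 -0.2588] F [-1.1362  0.094   4.7055] gap 0.025614991354029983
tool y yaw 0.11355444346282675 tool x [ 0.0001  0.0003 -1.    ]
shift [0.0004 0.0001 0.0001] turn [ 0.0006  0.0001 -0.0003] 0.037039942377466585
[ 0.0264  0.3574 -0.0206]
```

Request:
{"fn": "drive_tool", "kwargs": {
  "moves": [
    [[0.0003,0,0,0,0,0,255],[0.0006,0,0,0,0,0,255],[0.0009,0,0,0,0,0,255],[0.0012,0,0,0,0,0,255],[0.0012,0,0,0,0,0,255]]
  ]
}}

```text
clock: 12.08
tcp_pos: [0.5819, -0.0041, 0.0992]
orientation: [0.706, -0.04, 0.706, 0.04]
wrist_force: [-1.5, 0.0, 4.7]
finger_gap: 0.0255
```

Request:
{"fn": "drive_tool", "kwargs": {
  "moves": [
    [[0.0003,0,0,0,0,0,255],[0.0006,0,0,0,0,0,255],[0.0009,0,0,0,0,0,255],[0.001,0,0,0,0,0,255],[0.001,0,0,0,0,0,255]]
  ]
}}

```text
clock: 12.7
tcp_pos: [0.5819, -0.0041, 0.0983]
orientation: [0.706, -0.04, 0.706, 0.04]
wrist_force: [-2.1, 0.8, 6.1]
finger_gap: 0.0254
```

Run:
```python
from h import *
rel([.582,-.004,.1],.113);print(readout.get_state()["ft_torque"])
a=cams.read_camera("scene")
cv2.imwrite("pics/v6.png",cv2.resize(a[155:235,285:365],None,fx=7,fy=7,interpolation=2))
```

```text
clock 12.7 tcp [ 0.5819 -0.0041  0.0983] q [-0.1452  0.3975 -0.1675  1.0057  0.0003 -0.2587] F [-2.0627  0.8081  6.1037] gap 0.025375436425700594
tool y yaw 0.11353127021577357 tool x [ 0.0002  0.0003 -1.    ]
shift [-0.0017  0.0001  0.0001] turn [ 0.0005  0.0002 -0.0003] 0.03739293544558794
[0.0791 0.4727 0.0075]
```

View pics/v6.png

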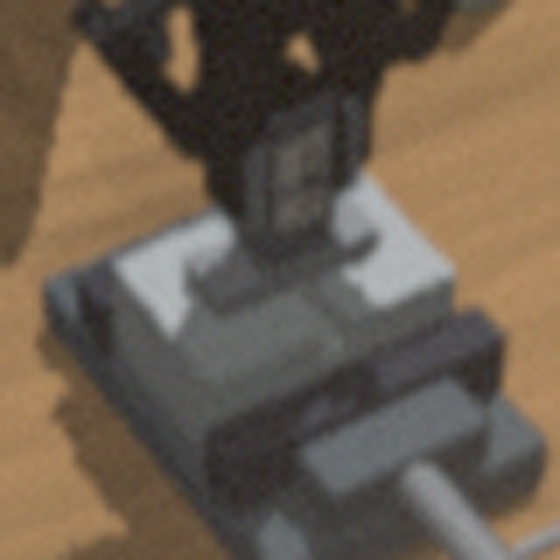

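Request:
{"fn": "drive_tool", "kwargs": {
  "moves": [
    [[0.0002,0,0,0,0,0,255],[0.0004,0,0,0,0,0,255],[0.0006,0,0,0,0,0,255],[0.0006,0,0,0,0,0,255],[0.0006,0,0,0,0,0,255]]
  ]
}}

```text
clock: 13.38
tcp_pos: [0.582, -0.0041, 0.0983]
orientation: [0.706, -0.04, 0.706, 0.04]
wrist_force: [-3.2, 0.6, 9.2]
finger_gap: 0.0251
```

Request:
{"fn": "drive_tool", "kwargs": {
  "moves": [
    [[0.0005,0,0,0,0,0,255],[0.0008,0,0,0,0,0,255],[0.001,0,0,0,0,0,255],[0.001,0,0,0,0,0,255],[0.001,0,0,0,0,0,255]]
  ]
}}

```text
clock: 14.0
tcp_pos: [0.582, -0.0041, 0.0983]
orientation: [0.706, -0.04, 0.706, 0.04]
wrist_force: [-3.7, 0.5, 11.3]
finger_gap: 0.0254
```

Run:
```python
from h import *
rel([.582,-.004,.1],.113);print(readout.get_state()["ft_torque"])
```

```text
clock 14.0 tcp [ 0.582  -0.0041  0.0983] q [-0.1452  0.3968 -0.1687  1.0042  0.0003 -0.2588] F [-3.7013  0.4513 11.2852] gap 0.02542807084777624
tool y yaw 0.11355859035782362 tool x [ 0.0012  0.0002 -1.    ]
shift [-0.0017  0.0001  0.    ] turn [ 0.0006  0.0013 -0.    ] 0.0786124762134624
[0.1545 0.8665 0.0084]
```

Request:
{"fn": "drive_tool", "kwargs": {
  "moves": [
    [[0.0012,0,0,0,0,0,255],[0.0014,0,0,0,0,0,255],[0.0014,0,0,0,0,0,255],[0.0014,0,0,0,0,0,255],[0.0014,0,0,0,0,0,255]]
  ]
}}

```text
clock: 14.62
tcp_pos: [0.582, -0.0041, 0.0983]
orientation: [0.707, -0.04, 0.705, 0.04]
wrist_force: [-4.5, 0.5, 14.7]
finger_gap: 0.0251
```

Run:
```python
from h import *
rel([.582,-.004,.1],.113);print(readout.get_state()["ft_torque"])
a=cams.read_camera("scene");cv2.imwrite("pics/scene3.png",a)
x,y,z=.582,-.0041,.0664
overlay("scene",a,326,190,50,60,8,[(box(x,y,.1136,.022,.06,z,z+.01),(0,255,0)),(box(x,y,.1136,.02,.026,z+.01,z+.075),(255,0,255))],"pics/o4.png")
```

```text
clock 14.625 tcp [ 0.582  -0.0041  0.0983] q [-0.1451  0.3961 -0.1697  1.0029  0.0003 -0.2588] F [-4.5285  0.5409 14.6985] gap 0.025092103515907477
tool y yaw 0.11361046988952764 tool x [ 0.0021  0.     -1.    ]
shift [-0.0017  0.0001  0.    ] turn [0.0006 0.0021 0.0002] 0.12672757508881177
[ 0.2156  1.1114 -0.0123]
```

View pics/o4.png

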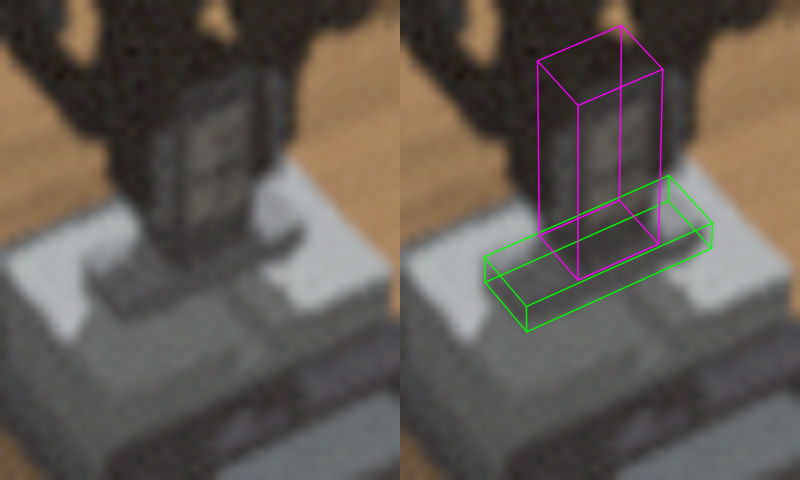

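Request:
{"fn": "drive_tool", "kwargs": {
  "moves": [
    [[0.0005,0,0,0,0,0,255],[0,0,0,0,0,0,255],[-0.0005,0,0,0,0,0,255],[-0.001,0,0,0,0,0,255],[-0.002,0,0,0,0,0,255]]
  ]
}}

```text
clock: 15.3
tcp_pos: [0.5817, -0.0041, 0.0994]
orientation: [0.706, -0.04, 0.706, 0.04]
wrist_force: [-0.5, 0.8, -2.2]
finger_gap: 0.0253
```

Request:
{"fn": "drive_tool", "kwargs": {
  "moves": [
    [[-0.002,0,0,0,0,0,255],[-0.006,0,0,0,0,0,255],[-0.014,0,0,0,0,0,255],[-0.03,0,0,0,0,0,255],[-0.05,0,0,0,0,0,255]]
  ]
}}

```text
clock: 15.92
tcp_pos: [0.5817, -0.0041, 0.1508]
orientation: [0.706, -0.04, 0.706, 0.04]
wrist_force: [0.8, -0.2, -1.4]
finger_gap: 0.0253
```

Run:
```python
from h import *
d,r=rel([.583,-.2035,.15],.113)
a=cams.read_camera("scene");cv2.imwrite("pics/scene4.png",a)
s=readout.get_state();x,y,z=s["tcp_pos"];z-=.0325
overlay("scene",a,324,170,50,60,8,[(box(x,y,.1136,.022,.06,z,z+.01),(0,255,0)),(box(x,y,.1136,.02,.026,z+.034,z+.044),(255,0,255)),(box(x,y,.1136,.006,.006,z-.013,z),(0,0,255))],"pics/o5.png")
```

```text
clock 15.925 tcp [ 0.5817 -0.0041  0.1508] q [-0.1452  0.3594 -0.0881  1.1221  0.0004 -0.2588] F [ 0.7742 -0.1683 -1.4138] gap 0.02529621118466474
tool y yaw 0.11362686108367327 tool x [ 0.0012  0.0002 -1.    ]
shift [ 0.0007 -0.1983 -0.0213] turn [ 0.0006  0.0012 -0.0001] 0.07985156909843241
```

View pics/o5.png

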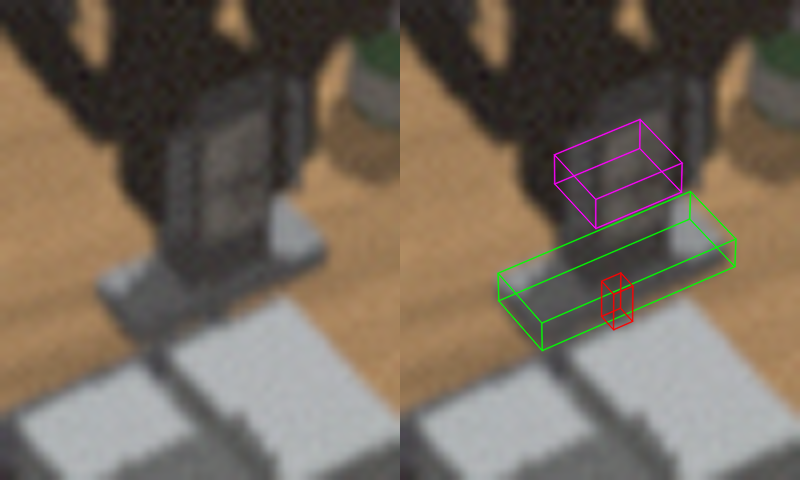

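Run:
```python
from h import *
for f,x,y,z in(("scene2",.5818,-.0051,.1513-.0325),("scene4",.5817,-.0041,.1508-.0325),("scene3",.582,-.0041,.0983-.0325)):
    a=cv2.GaussianBlur(cv2.imread(f"pics/{f}.png"),(0,0),.4).mean(2).astype(np.float32)
    hs=np.arange(.014,.074,.002); c,s=np.cos(.1136),np.sin(.1136)
    prof=0
    for o in(-.005,-.003,0,.003,.005):
        p=proj("scene",[[x+.01*c-s*o,y+.01*s+c*o,z+h] for h in hs])+[-.8,0]
        prof=prof+cv2.remap(a,p[:,0].astype(np.float32)[None],p[:,1].astype(np.float32)[None],1)[0]/5
    print(f); print(np.c_[hs*1000,prof].round(0).astype(int).tolist())
```

```text
scene2
[[14, 62], [16, 59], [18, 58], [20, 57], [22, 58], [24, 60], [26, 65], [28, 71], [30, 72], [32, 71], [34, 73], [36, 77], [38, 80], [40, 82], [42, 82], [44, 83], [46, 84], [48, 84], [50, 83], [52, 82], [54, 83], [56, 84], [58, 84], [60, 85], [62, 82], [64, 73], [66, 65], [68, 59], [70, 56], [72, 56]]
scene4
[[14, 63], [16, 59], [18, 58], [20, 57], [22, 58], [24, 60], [26, 66], [28, 74], [30, 80], [32, 83], [34, 82], [36, 81], [38, 80], [40, 77], [42, 73], [44, 70], [46, 72], [48, 77], [50, 81], [52, 83], [54, 83], [56, 84], [58, 84], [60, 85], [62, 82], [64, 76], [66, 67], [68, 59], [70, 57], [72, 57]]
scene3
[[14, 65], [16, 61], [18, 59], [20, 58], [22, 58], [24, 60], [26, 64], [28, 71], [30, 78], [32, 82], [34, 82], [36, 82], [38, 81], [40, 77], [42, 72], [44, 69], [46, 72], [48, 78], [50, 82], [52, 83], [54, 82], [56, 82], [58, 83], [60, 83], [62, 82], [64, 77], [66, 69], [68, 60], [70, 56], [72, 55]]
```

Run:
```python
from h import *
d,r=rel([.450,-.2245,.15],.113)
```

```text
clock 15.975 tcp [ 0.5833 -0.0043  0.154 ] q [-0.1451  0.3567 -0.0838  1.1242  0.0004 -0.2588] F [ 0.9076 -0.0562  1.0251] gap 0.025299254244218545
tool y yaw 0.11366149572085524 tool x [ 0.006  -0.0005 -1.    ]
shift [ 0.0033 -0.2037 -0.1575] turn [0.0007 0.0059 0.0011] 0.34638235516869453
```

Request:
{"fn": "drive_tool", "kwargs": {
  "moves": [
    [[0,-0.035,-0.027,0,0.003,0,255],[0,-0.075,-0.058,0,0.005,0,255],[0,-0.115,-0.089,0,0.006,0,255],[0,-0.155,-0.12,0,0.006,0.001,255],[0,-0.185,-0.143,0,0.006,0.001,255]]
  ]
}}

```text
clock: 16.6
tcp_pos: [0.4615, -0.2061, 0.1543]
orientation: [0.706, -0.04, 0.706, 0.039]
wrist_force: [-0.2, 0.3, -1.7]
finger_gap: 0.025
```

Run:
```python
from h import *
d,r=rel([.450,-.2245,.11],.113)
```

```text
clock 16.6 tcp [ 0.4615 -0.2061  0.1543] q [-0.5788  0.2161 -0.2764  1.0765 -0.0003 -0.6914] F [-0.2023  0.3146 -1.6875] gap 0.02502041472275538
tool y yaw 0.11262210687176012 tool x [ 0.0013 -0.0012 -1.    ]
shift [ 0.0443 -0.0169 -0.0135] turn [-0.0004  0.0011  0.0014] 0.10383595071135963
```

Request:
{"fn": "drive_tool", "kwargs": {
  "moves": [
    [[0,-0.017,-0.0135,0,0,0,255],[0.015,-0.017,-0.0135,0,0.001,0.001,255],[0.03,-0.017,-0.0135,0,0.001,0.001,255],[0.04,-0.017,-0.0135,0,0.001,0.001,255],[0.04,-0.017,-0.0135,0,0.001,0.001,255]]
  ]
}}

```text
clock: 17.23
tcp_pos: [0.4495, -0.2232, 0.1129]
orientation: [0.705, -0.04, 0.707, 0.041]
wrist_force: [0.3, 0.2, -1.4]
finger_gap: 0.0253
```

Run:
```python
from h import *
d,r=rel([.450,-.2245,.072],.113)
s=readout.get_state();x,y,z=s["tcp_pos"];z-=.0325
rr=[]
a=cams.read_camera("scene");cv2.imwrite("pics/scene5.png",a)
B=[(box(x,y,.1136,.022,.06,z,z+.01),(0,255,0)),(box(.45,-.2245,.4,.066,.066,.0,.036),(0,255,255)),(box(x,y,.1136,.006,.006,z-.013,z),(0,0,255))]
overlay("scene",a,214,192,50,60,8,B,"pics/o6.png")
```

```text
clock 17.225 tcp [ 0.4495 -0.2232  0.1129] q [-0.6209  0.2451 -0.3474  0.9808 -0.0002 -0.7349] F [ 0.329   0.1603 -1.3941] gap 0.025281922236591054
tool y yaw 0.11396764156587305 tool x [-0.0021  0.0013 -1.    ]
shift [ 0.0409 -0.0014  0.0004] turn [ 0.001  -0.002  -0.0016] 0.15444256806596818
```

View pics/o6.png

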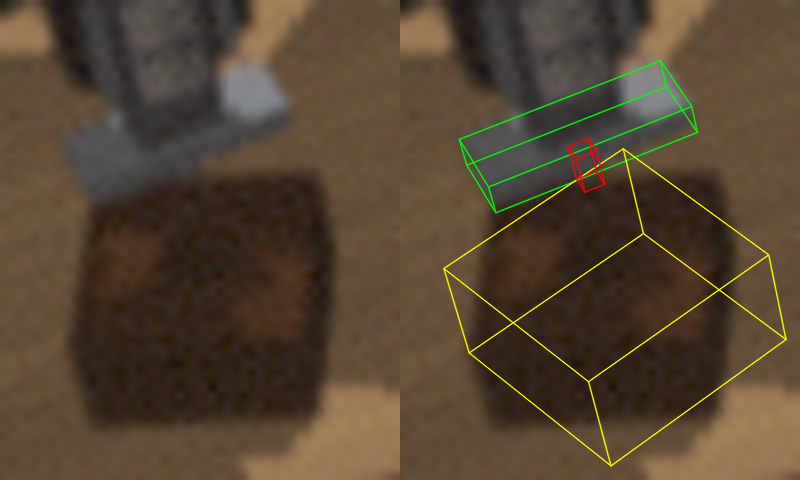

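Request:
{"fn": "drive_tool", "kwargs": {
  "moves": [
    [[0.01,-0.0005,0,0,-0.002,-0.001,255],[0.02,-0.0005,0,0,-0.002,-0.001,255],[0.03,-0.0005,0,0,-0.002,-0.001,255],[0.038,-0.0005,0,0,-0.002,-0.001,255],[0.041,-0.0005,0,0,-0.002,-0.001,255]]
  ]
}}

```text
clock: 17.9
tcp_pos: [0.4495, -0.2239, 0.0718]
orientation: [0.706, -0.04, 0.706, 0.04]
wrist_force: [-0.4, -0.0, -1.5]
finger_gap: 0.0253
```

Run:
```python
from h import *
d,r=rel([.450,-.2238,.0685],.113)
```

```text
clock 17.9 tcp [ 0.4495 -0.2239  0.0718] q [-0.6224  0.2836 -0.4083  0.8792  0.0005 -0.7361] F [-0.4489 -0.0226 -1.5084] gap 0.02525577908086816
tool y yaw 0.11374001371898676 tool x [ 0.      0.0005 -1.    ]
shift [0.0033 0.     0.0005] turn [ 0.0007  0.0001 -0.0005] 0.05200359826457732
```

Request:
{"fn": "drive_tool", "kwargs": {
  "moves": [
    [[0.001,0,0,0,0,0,255],[0.002,0,0,0,0,0,255],[0.003,0,0,0,0,0,255],[0.0035,0,0,0,0,0,255],[0.0038,0,0,0,0,0,255]]
  ]
}}

```text
clock: 18.52
tcp_pos: [0.4497, -0.224, 0.0685]
orientation: [0.706, -0.04, 0.706, 0.04]
wrist_force: [-2.4, 0.8, 4.4]
finger_gap: 0.0253
```

Run:
```python
from h import *
a=cams.read_camera("scene")
b=cams.read_camera("top")
cv2.imwrite("pics/v7.png",np.hstack([cv2.resize(a[150:230,174:254],None,fx=5,fy=5,interpolation=2),cv2.resize(b[214:294,355:435],None,fx=5,fy=5,interpolation=2)]))
d,r=rel([.450,-.2238,.0685],.113)
```

```text
clock 18.625 tcp [ 0.4497 -0.224   0.0685] q [-0.6223  0.287  -0.413   0.8705  0.0005 -0.7361] F [-1.5606  1.1451  3.3138] gap 0.025304538547546964
tool y yaw 0.11381390233526407 tool x [ 0.0005  0.0002 -1.    ]
shift [0.     0.0001 0.0003] turn [ 0.0008  0.0005 -0.0001] 0.05589580593400125
```

View pics/v7.png

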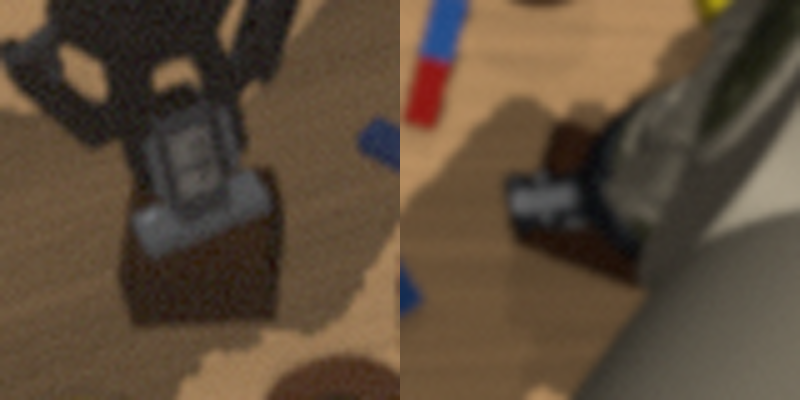

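Request:
{"fn": "drive_tool", "kwargs": {
  "moves": [
    [[0,0,0,0,0,0,150],[0,0,0,0,0,0,120],[0,0,0,0,0,0,60],[0,0,0,0,0,0,0],[0,0,0,0,0,0,0]]
  ],
  "squeeze": 20
}}

```text
clock: 19.25
tcp_pos: [0.4497, -0.224, 0.0685]
orientation: [0.706, -0.04, 0.706, 0.04]
wrist_force: [0.1, -0.4, -0.2]
finger_gap: 0.0854
```

Request:
{"fn": "drive_tool", "kwargs": {
  "moves": [
    [[0,0,0,0,0,0,0],[0,0,0,0,0,0,0],[0,0,0,0,0,0,0],[0,0,0,0,0,0,0],[-0.003,0,0,0,0,0,0]]
  ]
}}

```text
clock: 19.88
tcp_pos: [0.4495, -0.2238, 0.0714]
orientation: [0.706, -0.04, 0.706, 0.04]
wrist_force: [-0.5, 0.4, 0.4]
finger_gap: 0.0851
```

Run:
```python
from h import *
a=cams.read_camera("scene")
cv2.imwrite("pics/v8.png",cv2.resize(a[130:230,164:264],None,fx=6,fy=6,interpolation=2))
d,r=rel([.450,-.2238,.0685],.113)
```

```text
clock 19.925 tcp [ 0.4498 -0.2241  0.072 ] q [-0.6223  0.2834 -0.4083  0.8785  0.0004 -0.7361] F [-0.0631  0.8822 -0.0272] gap 0.08552924219923771
tool y yaw 0.1137706518757486 tool x [ 0.0007 -0.     -1.    ]
shift [0.0035 0.0002 0.0002] turn [0.0008 0.0007 0.0001] 0.0613173970666682
```

View pics/v8.png

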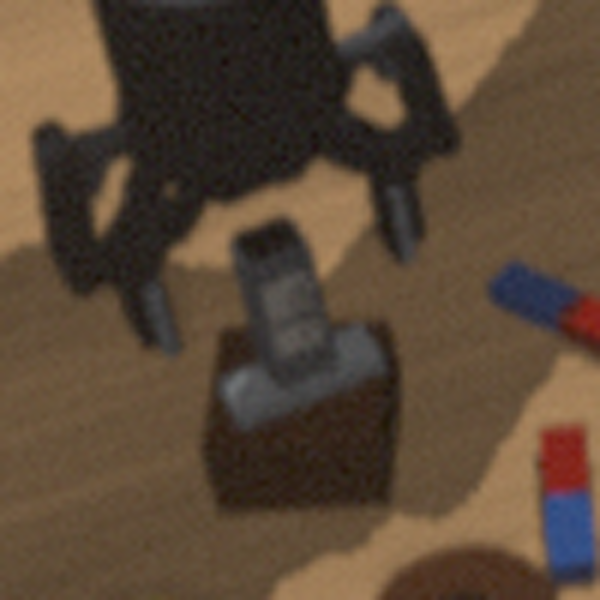

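Released: the gauge stands on the square stand (crop centre about (290,360), scene pixel about (212,190)). I'll now lift straight up and back away.

Request:
{"fn": "drive_tool", "kwargs": {
  "moves": [
    [[-0.03,0,0,0,0,0,0],[-0.06,0,0,0,0,0,0],[-0.09,0,0,0,0,0,0],[-0.12,0,0,0,0,0,0],[-0.15,0,0,0,0,0,0]]
  ]
}}

```text
clock: 20.55
tcp_pos: [0.4496, -0.224, 0.2232]
orientation: [0.706, -0.04, 0.706, 0.04]
wrist_force: [0.4, 0.0, -0.1]
finger_gap: 0.0854
```

Request:
{"fn": "drive_tool", "kwargs": {
  "moves": [
    [[0,0.05,0,0,0,0,0],[0,0.1,0,0,0,0,0],[0,0.15,0,0,0,0,0],[0,0.2,0,0,0,0,0],[0,0.25,0,0,0,0,0]]
  ]
}}

```text
clock: 21.18
tcp_pos: [0.4209, 0.0258, 0.2234]
orientation: [0.707, -0.04, 0.705, 0.04]
wrist_force: [1.2, 0.1, 0.5]
finger_gap: 0.0852
```

Run:
```python
from h import *
R=[]
gx,gy,gyaw=.4497,-.224,.1137
for c,u,v in(("scene",214,188),("top",393,250)):
    im=cams.read_camera(c); cv2.imwrite(f"pics/{c}9.png",im)
    R.append(overlay(c,im,u,v,50,37,8,[(box(.45,-.2245,-.4,.066,.066,0.036,.036),(0,255,255)),(box(gx,gy,gyaw,.022,.06,.036,.046),(0,255,0)),(box(gx,gy,gyaw,.02,.026,.046,.111),(255,100,255))]))
cv2.imwrite("pics/o9.png",np.vstack(R)); rel([.45,0,.2])
```

```text
clock 21.275 tcp [0.42   0.0281 0.2234] q [-0.1252  0.0173 -0.331   1.2216  0.0011 -0.245 ] F [-0.4857 -0.1001  0.1006] gap 0.08556461062697454
tool y yaw 0.11977832117751328 tool x [ 0.001  0.001 -1.   ]
shift [ 0.0234 -0.0315  0.0264] turn [0. 0. 0.] 0.0
```

View pics/o9.png

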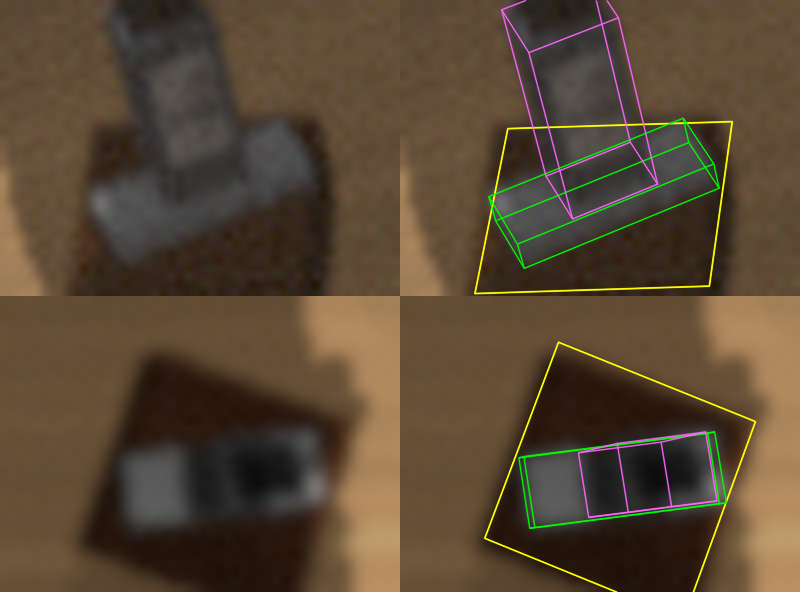

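View pics/scene9.png

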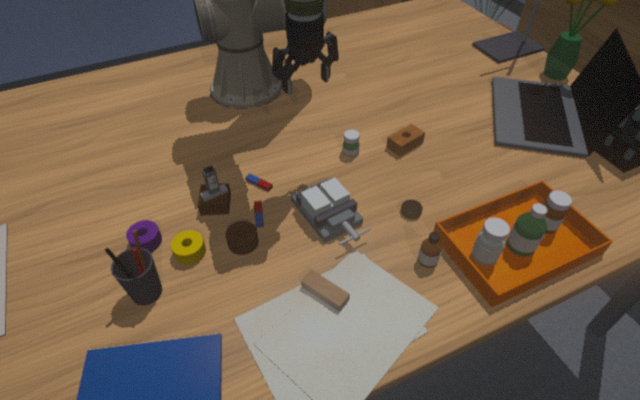

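Run:
```python
from h import *
x,y,z=.4497,-.224,.036
a=cv2.GaussianBlur(cv2.imread("pics/scene9.png"),(0,0),.4).mean(2).astype(np.float32)
hs=np.arange(.014,.074,.002); c,s=np.cos(.1136),np.sin(.1136); prof=0
for o in(-.005,-.003,0,.003,.005):
    p=proj("scene",[[x+.01*c-s*o,y+.01*s+c*o,z+h] for h in hs])+[-.8,0]
    prof=prof+cv2.remap(a,p[:,0].astype(np.float32)[None],p[:,1].astype(np.float32)[None],1)[0]/5
print(np.c_[hs*1000,prof].round(0).astype(int).tolist()); print(readout.get_state()["qvel"])
env.hand_in()
```

```text
[[14, 59], [16, 55], [18, 52], [20, 52], [22, 52], [24, 55], [26, 61], [28, 69], [30, 76], [32, 78], [34, 78], [36, 78], [38, 77], [40, 73], [42, 69], [44, 68], [46, 68], [48, 72], [50, 75], [52, 76], [54, 77], [56, 77], [58, 77], [60, 78], [62, 77], [64, 72], [66, 64], [68, 57], [70, 54], [72, 55]]
[-0.0706  0.0152  0.0155 -0.0172 -0.0389 -0.0668]
the job is handed in; nothing more can be done
```

I measured the groove at about 12.5–13 mm deep, stood the gauge on the square stand and handed the job in at about 21 s; no verdict is reported.

**Pressing:** I lifted the gauge from the home stand and felt the probe into the groove. I then pressed until the foot stopped on the block. The height no longer changed while the load rose to about 16 N, and I held it there for more than half a second.

**Reading:** The two depth estimates differ slightly and sit close to the 13 mm limit:
- **Pointer in the camera pictures:** travel of about 11.6 mm, so about 12.4 mm deep.
- **Tip-contact height against seated height:** travel between 10.8 and 12.3 mm, so 11.7–13.2 mm deep.

Both estimates put the travel above 10 mm, so the square stand is accepted whichever is nearer the truth.

**Placing:** Foot contact came at the height expected for the foot on the stand top, so the probe is in the hole.

**Last checks:**
- Pictures from both cameras show the gauge released and upright, within about 2 mm of the hole's centre.
- The pointer is still about 44–45 mm above the underside, so the reading is kept.
- The bystanders look unmoved by eye in the last scene picture; I did not measure them.
- The two cameras disagree with each other and with the arm by about 2 mm.
- The arm was about 0.2 m clear and still settling slightly (joint speeds up to 0.07 rad/s) at hand-in.

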